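# Bring the swinging lacquer hanger to rest over the drip tray

## Robot

A 6-joint arm with a two-finger parallel gripper is mounted at the origin on the work surface. World frame = base frame: x ahead of the robot, y to its left, z up, the work surface at z = 0. Lengths are in m, angles in rad, forces in N, time in s.
With the tool pointing down it reaches from about 0.4 to 0.825 m from the base axis. Payload 7 kg.
Tool frame: the origin (TCP) lies at the very end of the fingers, on their centre line; the grasp point (between the pads) lies 19 mm behind it (arm.grasp_offset is the distance from the TCP to the grasp point, in m); z points along the fingers, y is the line along which they close (so a half turn about z gives the same grasp; the last joint's range is limited). The gripper opens to 88 mm and grips with 3 to 60 N. Pads are 19 mm wide; open, the fingers measure 130 mm over their backs; the gripper's body (78 mm by 193 mm) begins 47 mm behind the grasp point.
Start: joints at [1.567, 0.359, 0.012, 0, -1.224, -0.288], TCP at [0.194, 0.646, 0.204] pointing down, gripper open.
Joint ranges: [-3.07, 3.07], [-1.43, 2.12], [-1.02, 1.25], [-3.03, 1.67], [-3.05, -0], [-3.03, 3.03]. Speed limits (rad/s): [2.39, 2.39, 3.01, 3.14, 3.14, 3.14].

## Interface

Orientations are given as [roll, pitch, yaw] about the fixed x, y, z axes, in that order (R = Rz(yaw) Ry(pitch) Rx(roll)).
In Python, from station import get_state, cams, arm, nets gives the robot as it stands.
- The arm moves only by the shell command python3 -m creep 'ROWS' [FORCE]. ROWS is a JSON object of lists of equal length, an entry for each row: "translation": the shift along the world's x, y, z in mm, a list of three; "spin": the turn about the world's z in rad; "gripper": the opening, from 0 (shut) to 1 (fully open). In form: {"translation": [[dx, dy, dz], ...], "spin": [spin, ...], "gripper": [gripper, ...]}. A call has 1 to 8 rows; each row shifts and turns the commanded pose from where the row before left it; what a row does not reach is not made up. A row lasts 1/10 s, in which the tool goes at most 50 mm and 8.59 degrees, less where a joint would pass 70% of its speed; a pose out of reach is approached as far as the arm can. A call is refused whole if a number of a shift passes 50 or a number of a turn 0.15, either way. A call with a gripper value outside its range is refused whole. The fingers move at their own pace and stop on an object; FORCE is the grip in N (left out, the last holds). Time passes only in rows, so rows that do not move let the fingers close. It gives the time, the measured TCP pose, the force, the opening and the grip force at its end, in the units of the state.
- get_state(): the state, without advancing time (a new reading comes with each control period).
- cams.grab_frame(name): name is "scene" or "top" or "wrist"; returns a dict with "img" (384x512x3 uint8, red, green, blue), "mtx" (3x3 intrinsics, pixels), "R" (3x3) and "t" (3): a world point X has camera coordinates R X + t. Camera axes: x right, y down, z forward; pixel columns grow to the right and rows downward; lengths in m; the calibration is good to about 2 mm. A picture is of the moment at which its call begins. There is no depth.
- arm.job_done(): hands the job in; it is judged then, once.
Trained networks look in the newest picture that a camera, given by its name, has taken for a name from the list of things; names that differ only in an ending like _2 or _b are one class to them, and where a whole thing is asked for, a point or a joint stands for the part that bears it (a point fixed in the world has none). Each returns a list of dicts, best first, with "confidence" (0 to 1); they miss things now and then, are a little off and sometimes report something else, mostly with a low value. They report only what shows in the picture. A call takes as long as a camera call.
- nets.search_frame(camera, label): "centre" ([x, y, z] in m, in world coordinates, good to about 4 mm: the middle of the surface that is visible of it).
- nets.pinpoint(camera, label): "centre" ([x, y, z] in m, in world coordinates, good to about 4 mm: a listed point, or the origin of a listed thing).
The state is a dict: "t": time; "q": joint angles; "qd": joint speeds; "joint_efforts": joint torques, N m; "eef_pos": TCP position; "ee_rot": TCP orientation; "force": force on the tool from outside, world axes, zero at the start; "moment": the same for the moment, N m; "width": finger opening in m; "gripper_force": force on a finger pad.
Only numpy, scipy, OpenCV 4.12 (cv2) and the standard library are available. Lean on these libraries where they do the work, as an engineer would, in place of code of your own. Each camera call takes 0.05 s, during which the arm holds its last target. There are 200 camera calls.

## Task

Two freshly lacquered clarinet joints hang from a freely pivoting beam under a rail trolley, one end of the beam parked on a wooden ledge. Take the trolley by its wooden grip, draw the hanger off the ledge and bring it over the drip tray, so that it hangs there without noticeable swing, its brass pointer over the tray's pin, for at least 4 seconds; finish with the grip let go and the hanger left hanging still there. Never touch the beam, joints or pointer with the robot, never let the beam swing beyond 30 degrees, and leave the other things on the bench where they are.

Things in the scene. Friction and masses are not known exactly. Their poses are not given: they have to be found in the camera images.
- rail: Straight level steel rail (16 mm bar, axis 238 mm up) on two aluminium posts at y = -520 and +520 mm, fixed to the bench. Origin on the bench below the rail's middle; y runs along the rail, z up, x away from the robot. The trolley travels from y = -380 to +280 mm between end stops.
- ledge (a point): Middle of the -y edge of the wooden parking ledge's flat top, on the side the hanger leaves by. The top is 60 mm (x) by 70 mm (y), 224 mm above the bench, 45 mm beyond the rail's axis (rail x), and spans rail y = 410 to 480 mm. Below it stands a wooden post.
- grip (a point): Point to grip on the trolley, 290 mm above the bench, over the rail's axis: centre of a square upright wooden grip 26 by 26 mm, faces square to the rail, from 256 (top of the 50 by 70 mm trolley) to 318 mm up. The trolley, 0.4 kg, slides along the rail with about 1 N of friction and 1 N s/m of drag and stays where it is left.
- pivot (a point): Pivot of the hanger on the trolley: 45 mm beyond (rail x) and 90 mm below grip, at the same place along the rail, 200 mm above the bench. Hardly any damping: a swing dies away with a time constant of about 2.5 minutes. Moving the trolley swings the hanger: L * tilt'' = -9.81 * tilt - a, with a the trolley's acceleration towards +y and L about 1.05 m (0.89 to 1.25).
- hanger: The hanging load: steel beam 446 mm long along y, carrying two black clarinet joints, two feet and a brass pointer, 0.97 kg in all, centre of mass 19 mm below the pivot, period about 2.05 s. Origin at the pivot. It turns about x (parallel to the rail's x); level at rest, then y is along the rail, z up. Positive tilt lifts the +y end. It starts at about +0.28 rad, parked on the ledge.
- foot (a point): Lower end of the steel foot (20 by 16 mm) at the +y end of the beam, 215 mm from the pivot along the beam and 35 mm below the beam's axis. At the start it rests on the ledge's top, 10 to 40 mm in from the -y edge; drawn towards -y it slips off that edge, and the hanger drops and swings. There is a like foot at the -y end.
- joint_left (a point): Top end of the clarinet joint at the +y side: a black tube 170 mm long, 32 to 37 mm thick, standing through the beam 125 mm from the pivot, from 100 mm below to 70 mm above the beam's axis. The other one stands likewise at -125 mm. Freshly lacquered: not to be touched.
- end_left (a point): +y end of the beam, on its axis, 223 mm from the pivot.
- end_right (a point): -y end of the beam, on its axis, 223 mm from the pivot.
- tip (a point): Lower tip of the brass pointer weight (32 mm wide), 130 mm straight below the pivot when the beam is level; it turns with the hanger.
- pin (a point): Top of the upright steel pin, 12 mm in diameter, in the middle of the drip tray, 48 mm above the bench; it stands in the plane in which the hanger swings.
- tray: Steel drip tray fixed on the bench under the rail, 110 mm by 360 mm (long side along the rail), rim 22 mm high; origin at the centre of its underside.
- jar: Bystander: amber glass jar, 60 mm wide, 85 mm high, beyond the rail; origin at the centre of its underside.
- key_tray: Bystander: white compartment tray for keys, 160 by 220 mm, 30 mm high, beyond the rail; origin at the centre of its underside.
- screwdriver: Bystander: screwdriver lying between robot and rail.
- barrel: Bystander: short black wooden clarinet barrel, 38 mm wide, 62 mm high, standing beyond the rail; origin at the centre of its underside.

How it is judged:
On the way, in this order (a step that is already met when the one before it is completed fails the run):
1. the hanger is drawn off the ledge: its raised end has dropped (angle between hanger's own z axis and vertical below 0.05 rad).
2. pointer within 20 mm of the pin and beam within 0.07 rad of level, for 4 s (horizontal distance between tip and pin below 0.02 m and angle between hanger's own z axis and vertical below 0.07 rad), for 4 s.
At the end, for the whole second after the job is handed in: The released hanger hangs over the drip tray: pointer tip within 20 mm of the pin (seen from above), beam within 0.07 rad of level and turning slower than 0.25 rad/s (all of step 2 and angular speed of hanger below 0.25 rad/s); the robot touches nothing.
It fails at once if the robot touches the beam, the joints or the pointer (contact force between hanger and the arm above 0.3 N or contact force between hanger and the fingers above 0.3 N).
It fails at once if the beam swings beyond 30 degrees (angle between hanger's own z axis and vertical above 0.524 rad).
It fails at once if a bystander is moved (distance of any of jar, key_tray, screwdriver, barrel from where it was at the start of the episode above 0.03 m).
It also fails if it takes over 48 s, if anything falls off the work surface, if the arm or the gripper's body presses on something with over 40 N, if the wrist force passes 120 N, or if a joint passes its speed limit or range.

## Working session

There is one attempt and no reset: what is moved stays moved. The work goes in short steps, Python scripts to look and compute and a shell command to move; the robot and the scene stay as the last step left them, time stands still between calls to the robot, and variables do not carry over. Pictures are saved under pics/ and viewed, at most 10 in all, crops included, and the job is handed in when it is done.

```bash
ls; mkdir -p pics
python3 - <<'E'
from station import get_state,cams,arm,nets
import cv2,numpy as np
s=get_state();print(s['t'],s['eef_pos'],s['ee_rot'],s['width'])
for c in ['scene','top']:
    f=cams.grab_frame(c);cv2.imwrite(f'pics/{c}0.png',f['img'][:,:,::-1])
    for l in ['rail','ledge','grip','pivot','foot','tip','pin','tray','end_left','end_right','joint_left','screwdriver','jar']:
        r=nets.pinpoint(c,l)
        print(c,l,[(np.round(d['centre'],3).tolist(),round(d['confidence'],2)) for d in r[:2]])
print(get_state()['t'])
E
```

```text
pics
0.0 [0.19407051 0.64598464 0.20320445] [ 3.13994008e+00 -1.61696900e-04 -2.91950155e-01] 0.08773717368678746
scene rail []
scene ledge [([0.507, 0.39, 0.222], 0.74), ([0.507, 0.417, 0.264], 0.38)]
scene grip [([0.479, 0.198, 0.29], 0.63)]
scene pivot []
scene foot [([0.509, 0.416, 0.225], 0.94), ([0.519, 0.304, 0.3], 0.42)]
scene tip [([0.522, 0.239, 0.072], 0.71), ([0.505, 0.418, 0.262], 0.52)]
scene pin [([0.549, -0.136, 0.05], 0.72)]
scene tray [([0.547, -0.133, 0.008], 0.6)]
scene end_left [([0.505, 0.418, 0.262], 0.84), ([0.509, 0.414, 0.229], 0.21)]
scene end_right [([0.535, -0.012, 0.137], 0.65), ([0.52, 0.199, 0.202], 0.29)]
scene joint_left [([0.518, 0.307, 0.304], 0.56)]
scene screwdriver [([0.395, 0.233, -0.001], 0.62)]
scene jar [([0.774, 0.068, -0.004], 0.77)]
top rail []
top ledge [([0.508, 0.396, 0.228], 0.77), ([0.507, 0.418, 0.262], 0.4)]
top grip [([0.477, 0.201, 0.29], 0.57)]
top pivot [([0.521, 0.202, 0.2], 0.62)]
top foot [([0.507, 0.417, 0.224], 0.9)]
top tip [([0.522, 0.206, 0.203], 0.2)]
top pin [([0.543, -0.134, 0.048], 0.83)]
top tray [([0.546, -0.135, 0.004], 0.6), ([0.505, 0.399, 0.226], 0.6)]
top end_left [([0.507, 0.418, 0.261], 0.56)]
top end_right [([0.538, -0.011, 0.137], 0.68)]
top joint_left [([0.517, 0.306, 0.302], 0.83)]
top screwdriver []
top jar [([0.77, 0.071, -0.0], 0.76), ([0.478, 0.199, 0.29], 0.66)]
1.4
```

View pics/scene0.png

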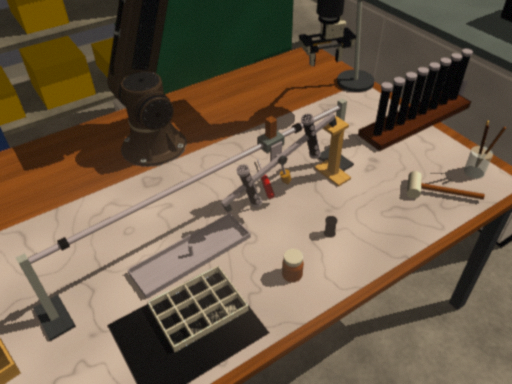

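View pics/top0.png

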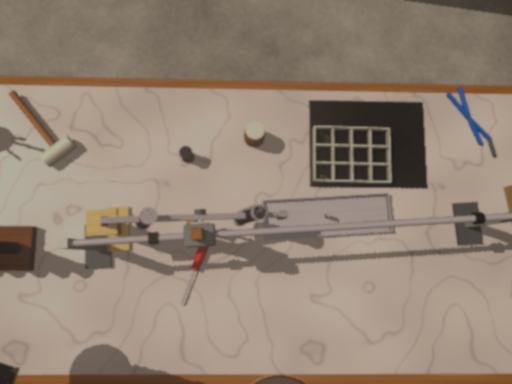

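Run:
```python
from station import cams
import numpy as np
f=cams.grab_frame('scene');M=f['mtx']@f['R'];C=-f['R'].T@f['t']
for u in [(355,80),(415,120),(368,134),(466,100)]:
    d=np.linalg.inv(M)@np.array([*u,1]);print(u,(C-d*C[2]/d[2]).round(3))
```

```text
(355, 80) [0.085 0.93  0.   ]
(415, 120) [0.446 0.922 0.   ]
(368, 134) [0.408 0.706 0.   ]
(466, 100) [0.467 1.201 0.   ]
```

```bash
python3 -m creep '{"translation":[[0,0,50],[15,-15,45],[20,-30,30],[25,-40,20],[25,-40,10],[25,-42,7],[25,-42,0],[25,-42,0]],"spin":[0,0.1,0.1,0.1,0.063,0,0,0],"gripper":[1,1,1,1,1,1,1,1]}' 40
```

```text
t: 2.25
eef_pos: [0.3542, 0.3947, 0.3663]
ee_rot: [-3.14, -0.001, 0.072]
force: [1.1, 0.4, 0.9]
width: 0.0872
gripper_force: 0.0
```

```bash
python3 -m creep '{"translation":[[26,-42,0],[26,-42,0],[26,-42,0],[26,-40,0],[15,-25,0],[0,0,0]],"spin":[0,0,0,0,0,0],"gripper":[1,1,1,1,1,1]}'
```

```text
t: 2.85
eef_pos: [0.4738, 0.2025, 0.3659]
ee_rot: [3.141, -0.0, 0.067]
force: [0.1, 0.2, 0.4]
width: 0.0876
gripper_force: 0.0
```

Run:
```python
from station import cams,nets
import cv2
f=cams.grab_frame('wrist');cv2.imwrite('pics/w1.png',f['img'][:,:,::-1])
for l in ['grip','pivot']: print(l,[(d['centre'],d['confidence']) for d in nets.pinpoint('wrist',l)][:2])
```

```text
grip [([0.4787, 0.2013, 0.2872], 0.77)]
pivot [([0.5235, 0.1996, 0.198], 0.81)]
```

View pics/w1.png

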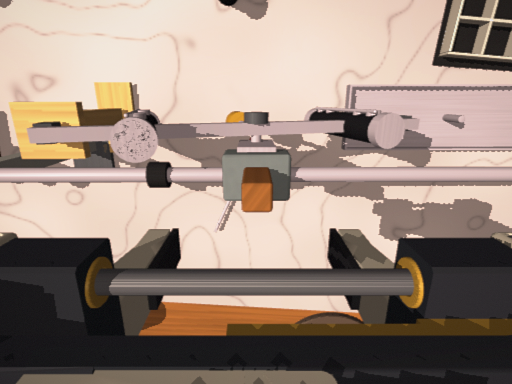

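The grip (257,190) sits midway between the open fingers (180–330) and the rail runs level in the picture, so the yaw fits. Descend and grip.

```bash
python3 -m creep '{"translation":[[4,-1,-25],[0,0,-40],[0,0,-30],[0,0,0],[0,0,0],[0,0,0],[0,0,0],[0,0,0]],"spin":[0,0,0,0,0,0,0,0],"gripper":[1,1,1,0,0,0,0,0]}' 40
python3 - <<'E'
from station import cams,nets
for c in ['top','scene']:
  cams.grab_frame(c)
  for l in ['grip','foot','pin']: print(c,l,[(d['centre'],d['confidence']) for d in nets.pinpoint(c,l)][:1])
E
```

```text
t: 3.8
eef_pos: [0.477, 0.2048, 0.2719]
ee_rot: [-3.14, -0.002, 0.071]
force: [-0.1, -0.2, 0.2]
width: 0.053
gripper_force: 0.0
top grip [([0.5383, -0.0092, 0.1402], 0.69)]
top foot [([0.5089, 0.4172, 0.2251], 0.77)]
top pin [([0.543, -0.1349, 0.0511], 0.8)]
scene grip [([0.4778, 0.1992, 0.2898], 0.86)]
scene foot [([0.5084, 0.418, 0.2281], 0.75)]
scene pin [([0.5468, -0.1353, 0.0497], 0.61)]
```

```bash
python3 -m creep '{"translation":[[0,0,0],[0,0,0],[0,0,0]],"spin":[0,0,0],"gripper":[0,0,0]}' 50
```

```text
t: 4.5
eef_pos: [0.4766, 0.2043, 0.2708]
ee_rot: [3.141, -0.0, 0.071]
force: [-0.2, -1.0, 2.6]
width: 0.0257
gripper_force: 50.0
```

```bash
cat > trk.py <<'E'
from station import get_state,cams,nets
import numpy as np
from scipy.optimize import least_squares
def sample(n):
    """rows: t, tilt from the beam ends as seen by the scene camera"""
    out=[]
    for _ in range(n):
        t=get_state()['t'];cams.grab_frame('scene');p={}
        for l in ['end_left','end_right']:
            r=[d for d in nets.pinpoint('scene',l) if d['confidence']>.3]
            if r:p[l]=np.array(r[0]['centre'])
        if len(p)==2:
            d=p['end_left']-p['end_right'];L=np.linalg.norm(d)
            if abs(L-.446)<.03: out.append((t,np.arctan2(d[2],np.hypot(d[0],d[1])),*((p['end_left']+p['end_right'])/2)))
    return np.array(out)
def fit(d,w0=3.06,free=True):
    t,y=d[:,0],d[:,1];t1=get_state()['t'];s=t-t1
    f=lambda p:(p[0]*np.cos(p[2]*s)+p[1]/p[2]*np.sin(p[2]*s)-y)/.01
    g=lambda p:np.r_[f(p),(p[2]-w0)/(.12 if free else .01)]
    r=least_squares(g,[y[-1],0,w0],loss='soft_l1')
    th,om,w=r.x
    print('t',t1,'theta',th.round(4),'omega',om.round(4),'w',w.round(3),'amp',np.hypot(th,om/w).round(4),'rms',(f(r.x).std()*.01).round(4))
    return t1,th,om,w
E
python3 -m creep '{"translation":[[0.5,-8,0],[0.9,-12,0],[0.8,-12,0],[0.9,-12,0],[0.8,-12,0],[0.6,-9,0]],"spin":[0,0,0,0,0,0],"gripper":[0,0,0,0,0,0]}'
python3 - <<'E'
from trk import *
d=sample(3);print(d.round(3),get_state()['t'])
E
```

```text
t: 5.1
eef_pos: [0.4813, 0.1381, 0.2708]
ee_rot: [-3.142, -0.0, 0.071]
force: [-0.0, 1.1, 3.5]
width: 0.0254
gripper_force: 50.0
[[ 5.1    0.164  0.524  0.142  0.198]
 [ 5.4   -0.119  0.524  0.143  0.199]] 5.55
```

Run:
```python
from trk import *
d=sample(15);print(d.round(3)[:,:3]);fit(d);np.save('d1.npy',d);print(d[:,2:].mean(0))
```

```text
[[ 5.55  -0.234  0.524]
 [ 5.7   -0.286  0.523]
 [ 5.85  -0.271  0.523]
 [ 6.    -0.187  0.525]
 [ 6.15  -0.06   0.524]
 [ 6.3    0.077  0.526]
 [ 6.45   0.208  0.525]
 [ 6.6    0.283  0.525]
 [ 6.75   0.297  0.523]
 [ 6.9    0.231  0.524]
 [ 7.2   -0.024  0.525]
 [ 7.5   -0.249  0.524]
 [ 7.65  -0.274  0.526]]
t 7.8 theta -0.2604 omega 0.4191 w 3.262 amp 0.2904 rms 0.0052
[0.52451154 0.14250385 0.1989    ]
```

```bash
cat > plan.py <<'E'
import numpy as np
def sim(x,th,om,w,dt=.1):
    L=9.81/w**2;c,s=np.cos(w*dt),np.sin(w*dt);v0=0;out=[]
    for v in [*(np.array(x)/dt),0]:
        om-=(v-v0)/L;v0=v;out.append((th,om))
        th,om=th*c+om/w*s,-th*w*s+om*c
    return np.array(out)   # last: state right after stopping
def plan(n,D,th,om,w):
    """displacements (m along rail +y) per row: stop at D with no swing, least squared velocity change"""
    z=np.zeros(n);e=lambda x:np.r_[sim(x,th,om,w)[-1],sum(x)-D]
    b=e(z);A=np.array([e(i)-b for i in np.eye(n)]).T
    K=np.diff(np.vstack([z,np.eye(n),z]),axis=0);Q=K.T@K
    M=np.block([[Q,A.T],[A,np.zeros((3,3))]])
    return np.linalg.solve(M,np.r_[z,-b])[:n]
E
python3 - <<'E'
from plan import *
S=(-.2604,.4191,3.262)
for n in range(12,25):
    x=plan(n,-.278,*S);s=sim(x,*S);e=[sim(x,*S[:2],w)[-1] for w in(3.2,3.32)]
    print(n,'max step',(abs(x).max()*1e3).round(1),'max th',abs(s[:,0]).max().round(3),'over',(x.cumsum().min()*1e3).round(),(x.cumsum().max()*1e3).round(),'res',[np.hypot(a,b/3.26).round(3) for a,b in e])
for n in(16,20,24):
    print((plan(n,-.278,*S)*1e3).round(1).tolist())
E
```

```text
12 max step 128.2 max th 0.319 over -358.0 -82.0 res [np.float64(0.023), np.float64(0.024)]
13 max step 108.4 max th 0.301 over -322.0 -86.0 res [np.float64(0.024), np.float64(0.025)]
14 max step 90.6 max th 0.299 over -288.0 -69.0 res [np.float64(0.025), np.float64(0.026)]
15 max step 74.8 max th 0.292 over -278.0 -55.0 res [np.float64(0.026), np.float64(0.027)]
16 max step 61.0 max th 0.282 over -278.0 -43.0 res [np.float64(0.027), np.float64(0.027)]
17 max step 53.3 max th 0.282 over -278.0 -34.0 res [np.float64(0.028), np.float64(0.028)]
18 max step 51.1 max th 0.276 over -278.0 -26.0 res [np.float64(0.028), np.float64(0.028)]
19 max step 48.2 max th 0.27 over -278.0 -20.0 res [np.float64(0.029), np.float64(0.028)]
20 max step 45.7 max th 0.269 over -278.0 -14.0 res [np.float64(0.029), np.float64(0.028)]
21 max step 44.1 max th 0.264 over -278.0 -9.0 res [np.float64(0.028), np.float64(0.027)]
22 max step 42.6 max th 0.26 over -278.0 12.0 res [np.float64(0.028), np.float64(0.027)]
23 max step 41.3 max th 0.26 over -278.0 35.0 res [np.float64(0.027), np.float64(0.026)]
24 max step 40.9 max th 0.26 over -278.0 57.0 res [np.float64(0.027), np.float64(0.026)]
[-43.1, -61.0, -58.6, -42.2, -18.3, 6.6, 26.9, 38.6, 39.4, 29.2, 10.0, -14.1, -37.8, -54.5, -57.8, -41.3]
[-14.4, -21.7, -22.7, -18.7, -11.3, -2.5, 6.1, 12.7, 16.1, 15.6, 11.0, 2.7, -8.2, -20.2, -31.7, -40.8, -45.7, -44.8, -37.2, -22.2]
[-2.7, -3.0, -1.3, 1.7, 5.3, 8.7, 11.3, 12.4, 11.6, 8.8, 4.0, -2.4, -10.0, -18.0, -25.8, -32.6, -37.7, -40.6, -40.9, -38.5, -33.7, -26.8, -18.4, -9.2]
```

```bash
python3 -m creep '{"translation":[[1,-14,0],[1.5,-22,0],[1.6,-23,0],[1.4,-19,0],[0.8,-11,0],[0.1,-2,0],[-0.4,6,0],[-0.9,13,0]],"spin":[0,0,0,0,0,0,0,0],"gripper":[0,0,0,0,0,0,0,0]}'
```

```text
t: 8.6
eef_pos: [0.4862, 0.0673, 0.2708]
ee_rot: [3.141, 0.0, 0.07]
force: [-0.7, -0.9, 5.0]
width: 0.0255
gripper_force: 50.0
```

```bash
python3 -m creep '{"translation":[[-1.1,16,0],[-1.1,16,0],[-0.8,11,0],[-0.2,3,0],[0.6,-8,0],[1.4,-20,0],[2.3,-32,0],[2.9,-41,0]],"spin":[0,0,0,0,0,0,0,0],"gripper":[0,0,0,0,0,0,0,0]}'
```

```text
t: 9.4
eef_pos: [0.4899, 0.0134, 0.2708]
ee_rot: [-3.141, 0.0, 0.074]
force: [0.6, 0.8, 3.8]
width: 0.0256
gripper_force: 50.0
```

```bash
python3 -m creep '{"translation":[[3.2,-46,0],[3.2,-45,0],[2.6,-37,0],[1.6,-22,0]],"spin":[0,0,0,0],"gripper":[0,0,0,0]}'
python3 - <<'E'
from trk import *
d=sample(10);print(d.round(3));fit(d,3.26,False)
for c in ['scene','top']:
  cams.grab_frame(c)
  for l in ['tip','pin']: print(c,l,[(d['centre'],d['confidence']) for d in nets.pinpoint(c,l)][:1])
E
```

```text
t: 9.8
eef_pos: [0.5005, -0.1393, 0.2708]
ee_rot: [3.141, 0.001, 0.07]
force: [-3.1, 2.0, 7.4]
width: 0.0254
gripper_force: 50.0
[[ 9.800e+00  2.700e-02  5.430e-01 -1.370e-01  1.980e-01]
 [ 9.950e+00  3.000e-02  5.440e-01 -1.350e-01  1.980e-01]
 [ 1.010e+01  2.100e-02  5.420e-01 -1.320e-01  1.990e-01]
 [ 1.025e+01  6.000e-03  5.430e-01 -1.350e-01  2.030e-01]
 [ 1.040e+01 -1.600e-02  5.460e-01 -1.340e-01  2.010e-01]
 [ 1.055e+01 -2.700e-02  5.460e-01 -1.320e-01  1.990e-01]
 [ 1.070e+01 -2.000e-02  5.420e-01 -1.310e-01  2.000e-01]
 [ 1.085e+01 -2.900e-02  5.430e-01 -1.330e-01  1.990e-01]
 [ 1.100e+01 -1.700e-02  5.440e-01 -1.320e-01  2.010e-01]
 [ 1.115e+01  1.000e-03  5.440e-01 -1.330e-01  1.980e-01]]
t 11.3 theta 0.007 omega 0.0922 w 3.26 amp 0.0291 rms 0.0044
scene tip [([0.5469, -0.1328, 0.065], 0.67)]
scene pin [([0.5482, -0.1362, 0.0462], 0.95)]
top tip []
top pin []
```

Run:
```python
from plan import *
from station import get_state
s=get_state();dt=s['t']-11.3;w=3.26
th=.007*np.cos(w*dt)+.0922/w*np.sin(w*dt);om=-.007*w*np.sin(w*dt)+.0922*np.cos(w*dt)
print(s['t'],th,om)
for n in(8,10,12,14,16): print((plan(n,-.002,th,om,w)*1e3).round(1).tolist())
```

```text
11.6 0.027367522238028512 0.03258403011129176
[-8.2, -0.8, 9.8, 15.3, 11.7, 0.4, -12.8, -17.4]
[-0.3, 1.7, 4.2, 5.7, 5.2, 2.7, -1.2, -5.3, -7.9, -6.9]
[2.2, 3.5, 3.9, 3.4, 2.3, 0.7, -1.0, -2.6, -3.8, -4.3, -3.8, -2.4]
[2.7, 3.9, 4.0, 3.2, 1.8, 0.1, -1.4, -2.6, -3.4, -3.5, -3.1, -2.2, -1.2, -0.4]
[2.5, 3.7, 3.9, 3.2, 1.9, 0.3, -1.2, -2.5, -3.3, -3.6, -3.3, -2.5, -1.5, -0.5, 0.3, 0.6]
```

```bash
python3 -m creep '{"translation":[[-0.2,2.2,0],[-0.2,3.5,0],[-0.3,3.9,0],[-0.2,3.4,0],[-0.2,2.3,0],[0,0.7,0],[0.1,-1,0],[0.2,-2.6,0]],"spin":[0,0,0,0,0,0,0,0],"gripper":[0,0,0,0,0,0,0,0]}'; python3 -m creep '{"translation":[[0.3,-3.8,0],[0.3,-4.3,0],[0.3,-3.8,0],[0.2,-2.4,0]],"spin":[0,0,0,0],"gripper":[0,0,0,0]}'
python3 - <<'E'
from trk import *
d=sample(8);print(d.round(3)[:,1:4]);fit(d,3.26,False)
E
```

```text
t: 12.4
eef_pos: [0.4995, -0.1243, 0.2708]
ee_rot: [-3.141, 0.001, 0.072]
force: [-5.4, 0.6, 7.6]
width: 0.0259
gripper_force: 50.0
t: 12.8
eef_pos: [0.5005, -0.139, 0.2708]
ee_rot: [-3.141, 0.001, 0.071]
force: [-5.7, 1.3, 8.3]
width: 0.0257
gripper_force: 50.0
[[ 0.011  0.545 -0.136]
 [ 0.01   0.544 -0.135]
 [ 0.005  0.544 -0.137]
 [ 0.011  0.542 -0.137]
 [-0.001  0.543 -0.136]
 [ 0.008  0.544 -0.136]
 [-0.002  0.545 -0.136]]
t 14.0 theta -0.0074 omega -0.0132 w 3.26 amp 0.0085 rms 0.0049
```

```bash
python3 -m creep '{"translation":[[0,0,0],[0,0,0],[0,0,0],[0,0,0],[0,0,0],[0,0,10],[0,0,25],[0,0,40]],"spin":[0,0,0,0,0,0,0,0],"gripper":[0.7,0.7,0.7,0.7,0.7,0.7,0.7,0.7]}'; python3 -m creep '{"translation":[[0,0,40],[0,0,25],[0,0,0],[0,0,0]],"spin":[0,0,0,0],"gripper":[0.7,0.7,0.7,0.7]}'
python3 - <<'E'
from trk import *
import cv2
d=sample(8);print(d.round(3)[:,1:4]);fit(d,3.26,False)
for l in ['tip','pin']: print(l,[(d['centre'],d['confidence']) for d in nets.pinpoint('scene',l)][:1])
cv2.imwrite('pics/end.png',cams.grab_frame('scene')['img'][:,:,::-1])
E
```

```text
t: 14.8
eef_pos: [0.5, -0.1394, 0.3452]
ee_rot: [-3.141, 0.004, 0.071]
force: [1.0, -0.3, 0.5]
width: 0.0615
gripper_force: 0.0
t: 15.2
eef_pos: [0.5012, -0.1394, 0.4114]
ee_rot: [-3.141, -0.001, 0.071]
force: [-0.4, -0.1, -1.0]
width: 0.0616
gripper_force: 0.0
[[ 0.002  0.543 -0.135]
 [ 0.011  0.545 -0.137]
 [ 0.005  0.544 -0.134]
 [ 0.007  0.544 -0.136]
 [-0.003  0.545 -0.136]
 [ 0.004  0.544 -0.135]
 [-0.008  0.543 -0.136]
 [ 0.005  0.543 -0.136]]
t 16.4 theta -0.005 omega -0.0014 w 3.26 amp 0.005 rms 0.0049
tip [([0.543, -0.1386, 0.068], 0.73)]
pin [([0.5487, -0.1353, 0.0477], 0.82)]
```

View pics/end.png

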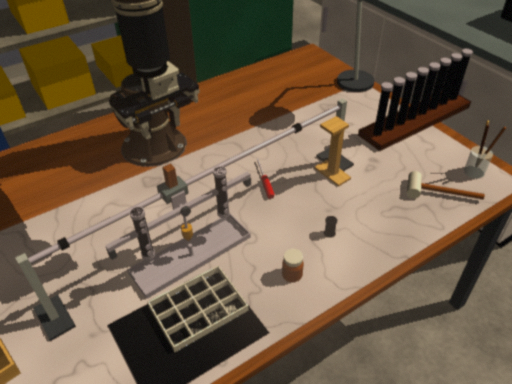

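The picture shows the hanger level, with its pointer (187,232) over the pin in the tray, the grip (170,177) free and the bystanders where they were. I'll wait out the hold, then hand in.

```bash
for i in 1 2 3; do python3 -m creep '{"translation":[[0,0,0],[0,0,0],[0,0,0],[0,0,0],[0,0,0],[0,0,0],[0,0,0],[0,0,0]],"spin":[0,0,0,0,0,0,0,0],"gripper":[0.7,0.7,0.7,0.7,0.7,0.7,0.7,0.7]}' | head -1; done; python3 -c "
from station import arm
print(arm.job_done())"
```

```text
t: 17.35
t: 18.15
t: 18.95
the job is handed in; nothing more can be done
None
```

The job is handed in at about 19 s: the hanger hangs over the tray with its pointer about 3 mm from the pin along the rail (6 mm overall, within camera error), a swing of about 0.005 rad, and the grip let go; no verdict was shown.

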